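# Weigh a flange on the trip balance with bored weights

### The arm

A 6-joint arm with a two-finger parallel gripper is mounted at the origin on a cart in front of the work surface, level with it; the furniture and walls round the work are solid. World frame = base frame: x ahead of the robot, y to its left, z up, the work surface at z = 0. Lengths are in mm, angles in rad, forces in N, time in s.
With the tool pointing down it reaches from about 350 to 875 mm from the base axis. Payload 4.2 kg.
Tool frame: the origin (TCP) lies between the finger pads; the fingertips stand 25 mm ahead of it and the grasp point (between the pads) lies 6 mm ahead of it; z points along the fingers, y is the line along which they close (so a half turn about z gives the same grasp; the last joint's range is limited). The gripper opens to 85 mm and grips with 20 to 120 N. Pads are 22 mm wide; open, the fingers measure 114 mm over their backs; the gripper's body (76 mm by 85 mm) begins 54 mm behind the grasp point. The pads swing forward as they close: fully open they stand 13 mm farther back than shut.
Start: joints at [-1.066, 0.385, 0.008, 0, -1.194, -0.259], TCP at [152.1, -606.189, 256.312] pointing down, gripper open.
Joint ranges: [-3.14, 3.14], [-1.21, 2.06], [-1.07, 1.41], [-3.16, 2.05], [-2.99, -0.16], [-3.1, 3.1]. Speed limits (rad/s): [2.79, 2.79, 3.14, 3.14, 3.14, 3.14].

### API

Orientations are given as a unit quaternion [x, y, z, w].
In Python, from bench import arm gives the robot as it stands.
- The arm moves only by the shell command python3 -m pendant 'ROWS'. ROWS is JSON, a list of rows, each a list of 7 numbers: the shift along the tool's x, y, z in m, then the turn, a rotation vector about the tool's x, y, z in degrees, then the finger opening in m, from 0 to 0.0854. In form: [[x, y, z, wx, wy, wz, fingers], ...]. A call has 1 to 12 rows; each row shifts and turns the commanded pose from where the row before left it, along the tool's axes as they then stand; what a row does not reach is not made up. A row lasts 1/10 s, in which the tool goes at most 50 mm and 8.59 degrees, less where a joint would pass 70% of its speed; a pose out of reach is approached as far as the arm can. A call is refused whole if a number of a shift passes 0.05 or a number of a turn 8.59, either way. A call with a gripper value outside its range is refused whole. The fingers move at their own pace and stop on an object; the grip force is fixed at half the most. Time passes only in rows, so rows that do not move let the fingers close. It gives the time, the measured TCP pose, the force, the opening and the grip force at its end, in the units of the state.
- arm.read_state(): the state, without advancing time (a new reading comes with each control period).
- arm.get_image(name): name is "side" or "top" or "wrist"; returns a dict with "image" (384x512x3 uint8, red, green, blue), "fx", "fy", "cx", "cy" (pixels), "k1" (the pictures are not rectified: a ray, as slopes to the right and down, at radius r is drawn at 1 + k1 r^2 times it, then the intrinsics apply), "xyz" and "rotation" of the camera in the world. Camera axes: x right, y down, z forward; pixel columns grow to the right and rows downward; lengths in mm; the calibration is good to about 2 mm. A picture is of the moment at which its call begins. There is no depth.
- arm.job_done(): hands the job in; it is judged then, once.
The state is a dict: "clock": time; "joints": joint angles; "joint_vel": joint speeds; "joint_efforts": joint torques, N m; "position": TCP position; "ee_rot": TCP orientation; "contact_force": force on the tool from outside, world axes, zero at the start; "wrist_torque": the same for the moment, N m; "gripper_width": finger opening in mm; "grasp_force": force on a finger pad.
Only numpy, scipy, OpenCV 4.12 (cv2) and the standard library are available. Lean on these libraries where they do the work, as an engineer would, in place of code of your own. Each camera call takes 0.05 s, during which the arm holds its last target. There are 200 camera calls.

### The job

One of the flanges lies in the plain pan of the trip balance. Find the right bored weights and thread them, one after another, over the spindle of the other pan until the beam stands level; feel for the spindle and set the weights down gently, never pressing or dropping hard on the balance. Leave the flanges and the other things on the bench alone, and leave any weight that is not needed standing on the bench.

Things in the scene. Friction and masses are not known exactly. Their poses are not given: they have to be found in the camera images.
- balance: grey double-pan balance, fixed; base 130 (x) by 280 (y) by 55 mm, origin on the bench under its centre. Part pan 90 mm to its own -y, weight pan 90 mm to its own +y: aluminium discs 116 mm across, floors 84 mm above the bench when level. They stay horizontal; one rises as the other sinks. A dial plate with needle, 50 mm wide, stands at the front to 148 mm height
- seat (a point): turning axis of the weight pan at floor height; rises and sinks with it. The spindle for the weights (10 mm across, slightly chamfered flat top 50 mm above the floor) does NOT stand here but 5 mm off, in an unknown direction that differs each time. The pan turns stiffly (about 5 N at the spindle), so under a light touch the spindle stays where it is
- beam (a joint): tilt, rad: 0 level, positive when the weight pan is high (weights too light), negative when low. Sprung and damped: 0.278 rad per kg of difference between the pans (0.014 per 50 g), settles within a second, stops at +-0.12. The pans move 90 mm per rad; pressing on the weight pan lowers it about 2.5 mm per newton until the stop, where it is hard
- weight_50: plain steel bored weight of 50 g: an upright ring 23 mm across and 22 mm high with a 12 mm through bore; origin at the middle of its underside, z up along the bore. Starts standing on the bench; the three weights may stand in any order
- weight_100: plain steel bored weight of 100 g: an upright ring 30 mm across and 22 mm high with a 12 mm through bore; origin at the middle of its underside, z up along the bore. Starts standing on the bench; the three weights may stand in any order
- weight_200: plain steel bored weight of 200 g: an upright ring 40 mm across and 22 mm high with a 12 mm through bore; origin at the middle of its underside, z up along the bore. Starts standing on the bench; the three weights may stand in any order
- flange_a: one of three look-alike aluminium flanges (68 mm disc 10 mm thick, 36 mm hub, 30 mm high in all; origin at the middle of the underside). They are cored differently inside: one is 150 g, one 250 g, one 300 g. One of the three (any) lies in the part pan, the other two stand on the riser. None is to be handled
- flange_b: one of three look-alike aluminium flanges (68 mm disc 10 mm thick, 36 mm hub, 30 mm high in all; origin at the middle of the underside). They are cored differently inside: one is 150 g, one 250 g, one 300 g. One of the three (any) lies in the part pan, the other two stand on the riser. None is to be handled
- flange_c: one of three look-alike aluminium flanges (68 mm disc 10 mm thick, 36 mm hub, 30 mm high in all; origin at the middle of the underside). They are cored differently inside: one is 150 g, one 250 g, one 300 g. One of the three (any) lies in the part pan, the other two stand on the riser. None is to be handled
- riser: aluminium bridge 90 by 210 mm, 84 mm high, fixed, on which the two spare flanges stand; origin on the bench under its centre
- blender: kitchen-type blender, fixed furniture, about 180 mm across and 360 mm high, origin under its middle; an obstacle: swing the arm past in front of it, between it and the robot
- stopper: brown rubber stopper, 40 mm across, 30 mm high, a bystander
- ballpen: black pen, 145 mm long, a bystander
- dropper: small dropper bottle, 37 mm across, 86 mm high, a bystander
- small_stopper: grey rubber stopper, 30 mm across, 22 mm high, a bystander

How it is judged:
By the outcome, as a careful person would: the job done as asked, in the order asked, and still so for the second after the job is handed in, with the robot touching nothing.
It also fails if it takes over 72 s, if anything falls off the work surface, if the arm or the gripper's body presses on something with over 40 N, if the wrist force passes 120 N, or if a joint passes its speed limit or range.

## Working session

There is one attempt and no reset: what is moved stays moved. The work goes in short steps, Python scripts to look and compute and a shell command to move; the robot and the scene stay as the last step left them, time stands still between calls to the robot, and variables do not carry over. Pictures are saved under pics/ and viewed, at most 10 in all, crops included, and the job is handed in when it is done.

```bash
ls; mkdir -p pics; cat > h.py <<'E'
import numpy as np, cv2
from bench import arm
from scipy.spatial.transform import Rotation as R
def grab(n,fn=None):
    d=arm.get_image(n)
    if fn: cv2.imwrite('pics/'+fn,cv2.cvtColor(d['image'],cv2.COLOR_RGB2BGR))
    d['rotation']=np.array(d['rotation'])
    if d['rotation'].shape!=(3,3): d['rotation']=R.from_quat(d['rotation']).as_matrix()
    return d
def ray(d,u,v):
    a=np.array([(u-d['cx'])/d['fx'],(v-d['cy'])/d['fy']]);b=a.copy()
    for _ in range(20): b=a/(1+d['k1']*(b@b))
    return np.array(d['xyz']),d['rotation']@np.array([b[0],b[1],1])
def onz(d,u,v,z):
    o,r=ray(d,u,v); return o+r*(z-o[2])/r[2]
def proj(d,p):
    c=d['rotation'].T@(np.array(p)-np.array(d['xyz'])); a=c[:2]/c[2]; a=a*(1+d['k1']*(a@a))
    return a[0]*d['fx']+d['cx'],a[1]*d['fy']+d['cy']
E
python3 - <<'E'
from h import *
import json
for n in('top','side'):
    d=grab(n,n+'0.png'); print(n,d['fx'],d['k1'],d['xyz'],d['rotation'].round(3).tolist())
a=cv2.imread('pics/top0.png');np.save('pics/x.npy',a)
print(arm.read_state())
E
```

```text
pics
top 437.90526903500114 -0.011073463483013761 [ 300.80270825   34.71589391 1503.8398842 ] [[-0.019, -0.989, 0.146], [-1.0, 0.02, 0.01], [-0.013, -0.145, -0.989]]
side 395.20086273818197 -0.02854478610619749 [ -37.74044116 -863.8635523   645.17735685] [[0.83, -0.278, 0.483], [-0.557, -0.381, 0.738], [-0.021, -0.882, -0.472]]
{'clock': 0.1, 'joints': array([-1.06639380e+00,  3.85494958e-01,  6.75973463e-03, -4.49346624e-04,
       -1.19399989e+00, -2.58582712e-01]), 'joint_vel': array([-1.41876631e-04, -2.99086362e-03,  2.10884859e-03,  2.51845312e-03,
        1.08835893e-03, -6.97202605e-05]), 'joint_efforts': array([-4.53822213e-04, -3.93319380e+01,  1.88929707e+01,  4.19798836e+00,
       -2.60386943e-03,  2.65703470e-06]), 'position': array([ 151.99121274, -605.74839341,  255.31848067]), 'ee_rot': array([-1.22518371e-01,  9.92465750e-01,  9.77451923e-04, -1.67091823e-04]), 'contact_force': array([ 0.40645156,  1.04811136, -0.83297695]), 'wrist_torque': array([ 0.00943244, -0.08650021,  0.03070078]), 'grasp_force': 0.0, 'gripper_width': 85.3835968039978}
```

View pics/top0.png

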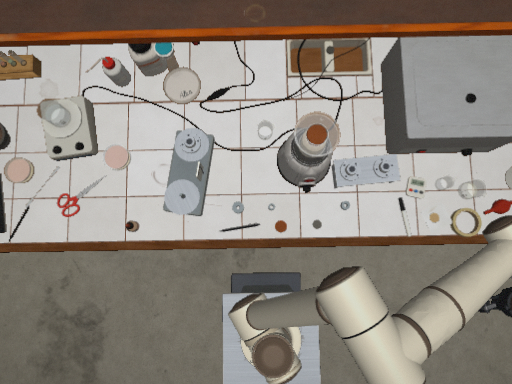

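View pics/side0.png

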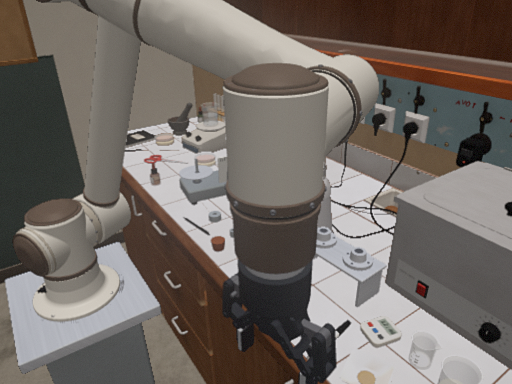

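The top view shows the balance with its weight pan at about (182,196) and the flange pan at (190,141). The weights are near (238,207), (271,206) and (345,205), and the riser is at (366,170). I'll enlarge this area and measure.

```bash
python3 - <<'E'
from h import *
a=cv2.imread('pics/top0.png')
c=cv2.resize(a[120:240,155:365],None,fx=3.8,fy=3.8,interpolation=cv2.INTER_CUBIC)
cv2.imwrite('pics/c1.png',c); print(c.shape)
d=grab('top')
for u,v in((238,207),(271,206),(345,205),(281,226),(317,224),(132,226)): print(u,v,onz(d,u,v,22).round(1))
for u,v in((182,196),(190,141)): print(onz(d,u,v,84).round(1))
E
```

```text
(456, 798, 3)
238 207 [436.8 100.3  22. ]
271 206 [438.  -11.7  22. ]
345 205 [ 436.4 -262.3   22. ]
281 226 [369.7 -43.7  22. ]
317 224 [ 374.1 -165.1   22. ]
132 226 [379.3 460.4  22. ]
[470.8 280.3  84. ]
[654.6 254.5  84. ]
```

View pics/c1.png

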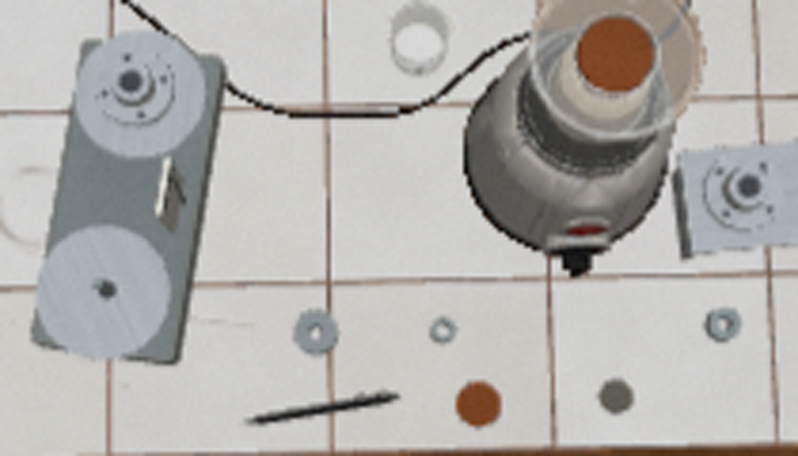

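The crop shows the 200 g ring at top-view (238,207), the 50 g at (271,206) and the 100 g at (345,205), ordered by size. The spindle is at about (183,196), and the dial faces world -y. Next I'll refine these positions with masks and check the wrist camera geometry.

```bash
python3 - <<'E'
from h import *
d=grab('top'); g=cv2.cvtColor(d['image'],cv2.COLOR_RGB2GRAY)
def cen(u,v,r,z):
    s=g[v-r:v+r+1,u-r:u+r+1].astype(float); bg=np.percentile(s,80); m=(s<bg-35).astype(np.uint8)
    n,l,st,ce=cv2.connectedComponentsWithStats(m); i=1+np.argmax(st[1:,4])
    cnt=cv2.findContours((l==i).astype(np.uint8),0,2)[0][0]; (x,y),rad=cv2.minEnclosingCircle(cnt)
    p=onz(d,u-r+x,v-r+y,z); q=onz(d,u-r+x+rad,v-r+y,z); print((u,v),st[i],p.round(1),'R',round(abs(q-p)[1],1))
for u,v,r in((238,207,9),(271,206,7),(345,205,8),(281,226,10),(317,224,9)): cen(u,v,r,14)
for n,u,v,z in(('spindle?',183,196,138),('riserL',337,188,84),('riserBL',334,165,84),('blend',307,190,50),('pan',182,196,90),('bal corner',164,211,55),('bal c2',202,215,55),('dialtop',199,163,148),('dialtop2',202,178,148),('pen',259,224,5),('pen2',221,230,5)): print(n,onz(d,u,v,z).round(1))
w=grab('wrist','w0.png'); s=arm.read_state(); T=R.from_quat(s['ee_rot']).as_matrix()
print(w['fx'],w['xyz'],'cam in tool',(T.T@(np.array(w['xyz'])-s['position'])).round(1),(T.T@w['rotation']).round(3).tolist())
E
```

```text
(238, 207) [  3   0  12  19 123] [437.2  91.1  14. ] R 30.8
(271, 206) [ 4  4  7  8 31] [437.  -11.9  14. ] R 11.9
(345, 205) [ 3  4 10  9 67] [ 438.8 -262.3   14. ] R 16.8
(281, 226) [  4   4  12  13 124] [371.  -42.9  14. ] R 21.3
(317, 224) [ 4  4 10 10 73] [ 375.3 -165.3   14. ] R 16.3
spindle? [464.2 267.8 138. ]
riserL [ 486.9 -226.6   84. ]
riserBL [ 563.4 -220.3   84. ]
blend [ 486.6 -132.4   50. ]
pan [470.  279.3  90. ]
bal corner [425.2 345.1  55. ]
bal c2 [409.5 218.6  55. ]
dialtop [566.9 216.  148. ]
dialtop2 [518.7 206.6 148. ]
pen [378.8  30.2   5. ]
pen2 [360.8 160.2   5. ]
284.9995908341545 [  83.13376871 -622.95323257  372.93513503] cam in tool [  71.     0.4 -117.1] [[-0.001, -0.959, -0.283], [1.0, -0.001, -0.0], [-0.0, -0.283, 0.959]]
```

```bash
python3 -m pendant '[[-0.029,0.036,0.0017,0,0,7,0.0854],[-0.024,0.040,0.0017,0,0,7,0.0854],[-0.019,0.042,0.0017,0,0,0,0.0854],[-0.019,0.042,0.0017,0,0,0,0.0854],[-0.019,0.042,0.0017,0,0,0,0.0854],[-0.019,0.042,0.0017,0,0,0,0.0854],[-0.019,0.042,0.0017,0,0,0,0.0854],[-0.019,0.042,0.0017,0,0,0,0.0854],[-0.019,0.042,0.0017,0,0,0,0.0854],[-0.019,0.042,0.0017,0,0,0,0.0854],[-0.019,0.042,0.0017,0,0,0,0.0854],[-0.019,0.042,0.0017,0,0,0,0.0854]]'
python3 -m pendant '[[-0.019,0.042,0.0017,0,0,0,0.0854],[-0.019,0.042,0.002,0,0,0,0.0854],[-0.019,0.042,0.002,0,0,0,0.0854],[0,0.02,0.01,-8,0,0,0.0854],[0,0,0,-8,0,0,0.0854],[0,0,0,-8,0,0,0.0854],[0,0,0,0,0,0,0.0854],[0,0,0,0,0,0,0.0854],[0,0,0,0,0,0,0.0854]]'
python3 - <<'E'
from h import *
d=grab('wrist','w1.png'); print(arm.read_state()['position'],arm.read_state()['joints'],d['xyz'])
E
```

```text
clock: 1.45
position: [380.0, -99.4, 236.3]
ee_rot: [-0.001, 1.0, 0.0, 0.001]
contact_force: [1.0, 0.7, 0.6]
gripper_width: 85.0
grasp_force: 0.0
clock: 2.35
position: [436.2, 44.9, 220.2]
ee_rot: [-0.001, 0.978, 0.207, -0.0]
contact_force: [-1.2, -0.5, 0.7]
gripper_width: 85.5
grasp_force: 0.0
[436.09749572  45.25183468 220.24188503] [ 0.18043926  0.12673034 -0.33182438 -0.46870511 -1.08301725 -1.53126844] [365.23039204  -2.28961262 327.41923479]
```

View pics/w1.png

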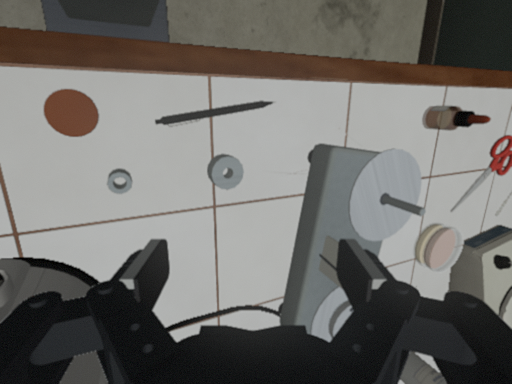

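The wrist view shows the weight pan with the spindle foot at (386,198) and tip at (421,212). The 200 g ring is at (226,171) and the 50 g at (120,181). The dial is hidden behind the right finger, so I'll shift to see it.

```bash
python3 -m pendant '[[-0.033,0.03,0,0,0,0,0.0854],[-0.033,0.03,0,0,0,0,0.0854],[0,0,0,0,0,0,0.0854],[0,0,0,0,0,0,0.0854],[0,0,0,0,0,0,0.0854]]'
python3 - <<'E'
from h import *
d=grab('wrist','w2.png'); print(d['xyz'])
for p in((543,208,148),(543,208,100),(470,280,84),(654,254,84)): print(np.round(proj(d,p)))
c=cv2.imread('pics/w2.png')[0:280,200:512]
cv2.imwrite('pics/c2.png',cv2.resize(c,None,fx=2.1,fy=2.1,interpolation=cv2.INTER_CUBIC))
E
```

```text
clock: 2.9
position: [501.3, 100.1, 244.2]
ee_rot: [-0.001, 0.978, 0.208, -0.001]
contact_force: [-0.1, 0.2, 0.6]
gripper_width: 85.7
grasp_force: 0.0
[430.50749216  52.7770985  351.44231411]
[315. 231.]
[289. 214.]
[337. 142.]
[310. 284.]
```

View pics/c2.png

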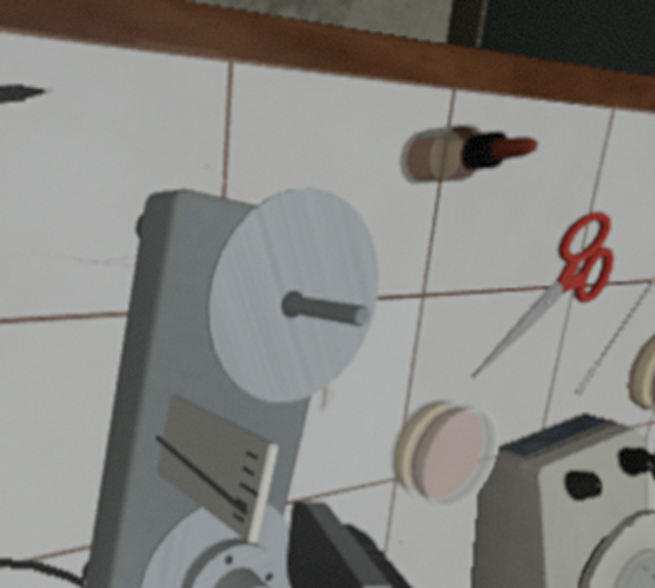

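The crop shows the dial with its needle running from (158,437) to (243,505), leaning toward the part pan, and ticks along the top edge. I'll cast rays onto the dial plane to measure its angle.

```bash
python3 - <<'E'
from h import *
d=grab('wrist')
P=lambda x,y:(x/2.1+200,y/2.1)
A=onz(d,*P(275,443),148);B=onz(d,*P(250,540),148);print(A.round(1),B.round(1),np.linalg.norm(A-B))
e=(A-B)/np.linalg.norm(A-B);n=np.cross(e,[0,0,1]);M=(A+B)/2
def pl(x,y):
    o,r=ray(d,*P(x,y)); p=o+r*((A-o)@n)/(r@n); return ((p-M)@e).round(1),p[2].round(1)
for k,q in dict(piv=(158,437),tip=(243,505),bl=(175,395),t1=(252,455),t2=(248,470),t3=(243,490),t4=(239,518)).items(): print(k,pl(*q))
print('pan spindle foot',onz(d,*P(293,304),89).round(1),'tip',onz(d,*P(361,316),139).round(1))
# pan ellipse centre at candidate heights
g=cv2.cvtColor(d['image'],cv2.COLOR_RGB2GRAY)
E
python3 - <<'E'
import cv2
c=cv2.imread('pics/w2.png')[180:265,265:345]
cv2.imwrite('pics/c3.png',cv2.resize(c,None,fx=7,fy=7,interpolation=cv2.INTER_CUBIC))
E
```

```text
[525.5 224.7 148. ] [572.5 214.6 148. ] 48.04753469863793
piv (np.float64(-5.4), np.float64(49.1))
tip (np.float64(-11.0), np.float64(137.5))
bl (np.float64(23.3), np.float64(57.5))
t1 (np.float64(13.6), np.float64(135.0))
t2 (np.float64(5.9), np.float64(134.8))
t3 (np.float64(-4.3), np.float64(134.9))
t4 (np.float64(-18.0), np.float64(137.0))
pan spindle foot [472.2 279.1  89. ] tip [472.1 277.4 139. ]
```

View pics/c3.png

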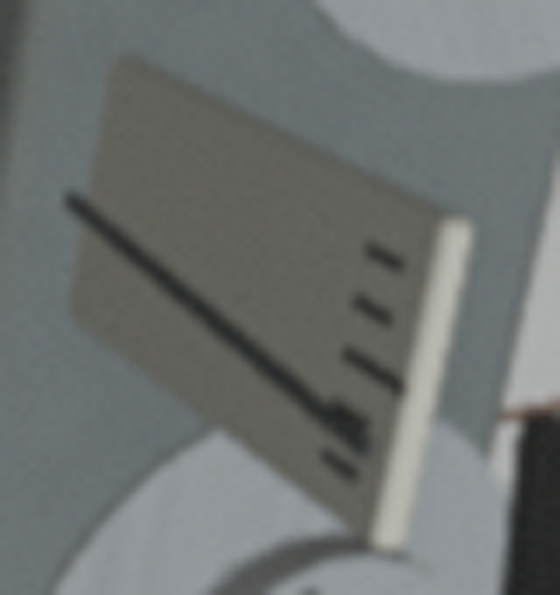

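```bash
python3 - <<'E'
from h import *
d=grab('wrist')
P=lambda x,y:((x+.5)/7+265-.5,(y+.5)/7+180-.5)
A=onz(d,*P(441,213),148);B=onz(d,*P(371,540),148);print(A.round(1),B.round(1),np.linalg.norm(A-B))
e=(A-B)/np.linalg.norm(A-B);n=np.cross(e,[0,0,1]);M=(A+B)/2
def pl(x,y):
    o,r=ray(d,*P(x,y)); p=o+r*((A-o)@n)/(r@n); return ((p-M)@e).round(1),p[2].round(1)
for k,q in dict(nbase=(72,202),nmid=(215,315),tip=(335,415),tl=(120,55),bl2=(75,310),t1=(384,257),t2=(373,310),t3=(375,370),t3a=(345,350),t3b=(404,389),t5=(340,463)).items(): print(k,pl(*q))
E
```

```text
[524.2 220.5 148. ] [571.9 212.7 148. ] 48.34293539598741
nbase (np.float64(-5.4), np.float64(53.0))
nmid (np.float64(-8.3), np.float64(101.9))
tip (np.float64(-10.9), np.float64(135.1))
tl (np.float64(23.9), np.float64(60.4))
bl2 (np.float64(-23.3), np.float64(60.3))
t1 (np.float64(14.5), np.float64(138.5))
t2 (np.float64(6.6), np.float64(138.5))
t3 (np.float64(-1.3), np.float64(141.5))
t3a (np.float64(-1.1), np.float64(134.4))
t3b (np.float64(-1.3), np.float64(148.1))
t5 (np.float64(-16.9), np.float64(138.3))
```

The needle leans 0.067 rad, against 0.0695 expected for 250 g, so I need 200 + 50. I'll load the 200 first and check. Moving above the 200.

```bash
python3 -m pendant '[[0.021,0,0,8,0,0,0.0854],[0.021,0,0,8,0,0,0.0854],[0.021,0,0,8,0,0,0.0854],[0,0,0.04,0,0,0,0.06],[0,0,0.04,0,0,0,0.06],[0,0,0.04,0,0,0,0.06],[0,0,0,0,0,0,0.06],[0,0,0,0,0,0,0.06],[0,0,0,0,0,0,0.06]]'
python3 - <<'E'
from h import *
d=grab('wrist','w3.png'); s=arm.read_state(); print(s['position'],s['ee_rot'])
u,v=proj(d,(437,99,11)); print(u,v); u0,v0=int(u)-60,int(v)-50
h=cv2.cvtColor(d['image'],cv2.COLOR_RGB2HSV); g=cv2.cvtColor(d['image'],cv2.COLOR_RGB2GRAY)
c=d['image'][max(v0,0):v0+110,u0:u0+120]; g=g[max(v0,0):v0+110,u0:u0+120]
cv2.imwrite('pics/c4.png',cv2.resize(c[:,:,::-1],None,fx=4,fy=4)); print(u0,v0)
E
```

```text
clock: 3.95
position: [440.9, 100.1, 126.7]
ee_rot: [-0.001, 1.0, 0.001, 0.002]
contact_force: [0.3, 0.8, -0.0]
gripper_width: 60.2
grasp_force: 0.0
[440.9011273  100.16789413 126.78858109] [-6.97673419e-04  9.99996941e-01  1.12248383e-03  2.09099238e-03]
250.49147743599474 188.66545827982299
190 138
```

View pics/w3.png

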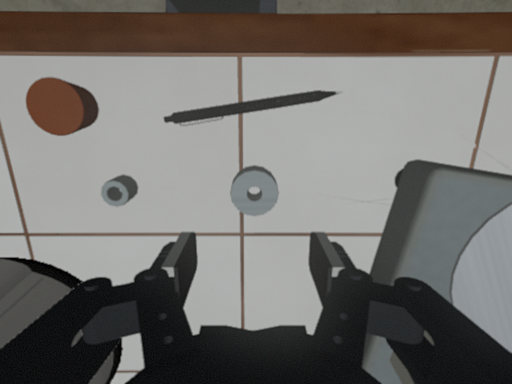

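The 200 g ring is centred at about (254,191), and the 50 g at about (117,192).

```bash
python3 - <<'E'
from h import *
d=grab('wrist'); g=cv2.cvtColor(d['image'],cv2.COLOR_RGB2GRAY)
for u,v,r in((254,191,32),(117,192,20)):
    s=g[v-r:v+r,u-r:u+r]; bg=np.percentile(s,85); print(bg, s[r,::4])
    m=((s<bg-20)&(s>70)).astype(np.uint8)
    n,l,st,ce=cv2.connectedComponentsWithStats(m); i=1+np.argmax(st[1:,4]); mm=(l==i).astype(np.uint8)
    cn,hi=cv2.findContours(mm,cv2.RETR_CCOMP,2)
    for c,hh in zip(cn,hi[0]):
        if cv2.contourArea(c)<20: continue
        (x,y),R_=cv2.minEnclosingCircle(c); p=onz(d,u-r+x,v-r+y,22); q=onz(d,u-r+x+R_,v-r+y,22)
        print('hole' if hh[3]>=0 else 'outer',(u-r+x,v-r+y),p.round(1),'R',round(abs(p-q)[1],1))
E
```

```text
173.0 [171 171 139 133 133 131 125 170 174 168 128 132 134 134 143 172]
outer (245.93589782714844, 190.5) [435.4  95.5  22. ] R 26.2
hole (254.0, 189.0) [434.1 102.   22. ] R 4.9
171.0 [170 140 127  67  69  70 103 130  68  71]
outer (118.57831382751465, 188.710844039917) [433.8  -7.3  22. ] R 15.0
hole (113.8670883178711, 193.12025260925293) [437.5 -11.6  22. ] R 5.8
hole (132.0, 191.5) [436.2   3.1  22. ] R 6.5
```

```bash
python3 -m pendant '[[0.0046,0.002,0.035,0,0,0,0.06],[0,0,0.035,0,0,0,0.06],[0,0,0.022,0,0,0,0.06],[0,0,0.007,0,0,0,0.06],[0,0,0,0,0,0,0.06],[0,0,0,0,0,0,0.03],[0,0,0,0,0,0,0.03],[0,0,0,0,0,0,0.03],[0,0,0,0,0,0,0.03]]'
```

```text
clock: 4.95
position: [435.9, 102.2, 27.5]
ee_rot: [-0.001, 1.0, 0.001, 0.002]
contact_force: [-0.6, -1.4, 6.2]
gripper_width: 38.0
grasp_force: 59.6
```

```bash
python3 -m pendant '[[0,0,-0.01,0,0,0,0.03],[0,0,-0.04,0,0,0,0.03],[0,0,-0.045,0,0,0,0.03],[0,0,-0.045,0,0,0,0.03],[-0.015,0.02,-0.032,0,0,0,0.03],[-0.015,0.035,0,0,0,0,0.03],[-0.015,0.035,0,0,0,0,0.03],[-0.015,0.03,0,0,0,0,0.03],[0,0,0,0,0,0,0.03],[0,0,0,0,0,0,0.03],[0,0,0,0,0,0,0.03]]'
python3 - <<'E'
from h import *
d=grab('wrist','w4.png'); s=arm.read_state(); print(s['position'],d['xyz'])
print(proj(d,(472,278,140)),proj(d,s['position']-[0,0,5.5]))
E
```

```text
clock: 6.05
position: [493.8, 220.8, 197.8]
ee_rot: [-0.0, 1.0, -0.0, -0.0]
contact_force: [0.1, -0.1, -2.2]
gripper_width: 37.9
grasp_force: 61.1
[493.95276617 220.68695909 197.8755769 ] [422.83192814 221.38535212 315.16965219]
(np.float64(341.58467891881173), np.float64(187.35548078773394)) (np.float64(251.34438597742397), np.float64(260.39642818726156))
```

View pics/w4.png

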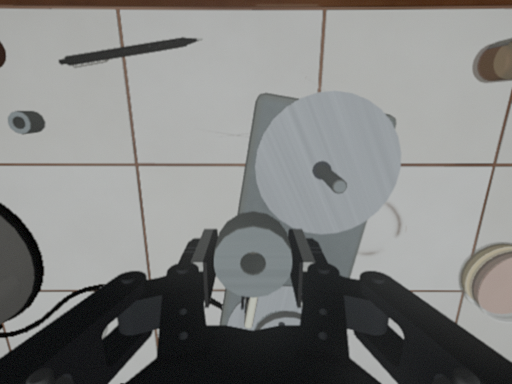

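The held ring is at about (253,261), with its bore at (253,263). The spindle foot is at (321,170) and its top at (340,186). I'll compute the offset in subpixels.

```bash
python3 - <<'E'
from h import *
d=grab('wrist'); g=cv2.cvtColor(d['image'],cv2.COLOR_RGB2GRAY); s=arm.read_state()
print(g[178:196:1,328:354:1])
c=cv2.GaussianBlur(g,(3,3),0)
# bore of the held ring: dark blob
m=g[245:285,235:275]; print(m[::3,::3])
E
```

```text
[[ 75  78  76  78  76  77  76  75  76  78  74  77  79  94 123 141 151 157
  157 156 155 155 155 157 156 155]
 [ 78  76  75  76  76  75  76  76  81  86  85  90  93  91  96 111 132 151
  156 156 156 156 155 157 156 157]
 [ 76  77  76  77  80  76  78  82  92 101 107 110 115 111 104  99 109 135
  153 156 156 155 156 157 157 156]
 [ 76  75  76  76  77  78  85  95 110 117 124 126 129 127 122 115 106 116
  145 156 157 156 155 156 155 156]
 [ 73  75  75  75  79  83  97 111 121 127 131 130 132 131 131 128 117 108
  131 151 157 155 154 156 157 156]
 [ 73  72  72  74  78  91 109 121 128 131 131 131 132 131 132 133 127 115
  120 147 156 156 155 156 156 156]
 [ 90  75  73  74  81  99 117 129 132 132 133 131 132 130 131 130 130 124
  115 144 156 156 156 156 155 156]
 [120  87  73  73  87 103 122 131 133 131 131 130 130 131 130 131 132 122
  115 142 156 157 155 155 156 156]
 [143 113  84  73  88 106 127 133 132 134 132 131 133 130 132 131 132 126
  116 143 156 157 155 156 157 156]
 [155 142 111  84  85 107 126 132 132 132 132 132 131 132 132 132 132 125
  124 146 156 156 156 155 156 156]
 [157 155 
[... 989 characters left out ...]
1 132 132 133 129 121 130 131 131 132 132 130 129]
 [132 133 133 118  77  73  76  73  83 127 131 133 130 132]
 [131 131 120  67  69  72  72  71  74  72 128 131 130 129]
 [132 134  77  69  70  70  71  72  71  72 109 133 133 132]
 [132 133  69  71  70  73  71  71  73  72  90 131 130 132]
 [132 132  81  69  72  72  72  74  75  74 106 131 131 131]
 [129 129 119  70  69  72  71  73  73  82 129 129 129 128]
 [127 127 127 110  76  73  71  75  88 120 128 127 127 126]
 [127 126 127 126 124 117 112 119 126 126 126 125 126 126]
 [130 130 130 130 131 130 130 131 130 130 130 129 131 130]
 [133 130 131 132 132 131 131 131 132 132 130 130 131 132]
 [129 128 127 129 127 127 128 128 128 127 127 128 128 128]]
```

```bash
python3 - <<'E'
from h import *
d=grab('wrist'); s=arm.read_state(); p=s['position']
b=onz(d,253.2,263.7,p[2]-5.5); print('bore',b.round(1),(b-p).round(1))
for z in (138,140.25,141.5):
    t=onz(d,339.7,185.8,z); print(z,t.round(1),'move',(t-b).round(1),'foot',onz(d,320.5,170,z-50).round(1))
for z in(82,90.25): print([onz(d,u,v,z).round(1)[:2] for u,v in((256,163),(400,163))])
E
```

```text
bore [496.  221.5 192.5] [ 1.8  0.7 -5.5]
138 [471.9 277.3 138. ] move [-24.2  55.8 -54.5] foot [472.3 276.4  88. ]
140.25 [471.3 276.6 140.3] move [-24.8  55.1 -52.2] foot [471.8 275.8  90.2]
141.5 [470.9 276.2 141.5] move [-25.1  54.7 -51. ] foot [471.6 275.5  91.5]
[array([467.6, 224. ]), array([467.8, 343. ])]
[array([466.1, 223.9]), array([466.2, 338.7])]
```

```bash
python3 -m pendant '[[0.008,0.018,0,0,0,0,0.03],[0.008,0.018,0,0,0,0,0.03],[0.0088,0.0191,0,0,0,0,0.03],[0,0,0.015,0,0,0,0.03],[0,0,0.010,0,0,0,0.03],[0,0,0,0,0,0,0.03],[0,0,0,0,0,0,0.03],[0,0,0,0,0,0,0.03],[0,0,0,0,0,0,0.03]]'
```

```text
clock: 7.1
position: [470.2, 276.7, 173.2]
ee_rot: [-0.0, 1.0, 0.0, 0.0]
contact_force: [0.1, 0.1, -1.7]
gripper_width: 38.1
grasp_force: 61.1
```

```bash
python3 -m pendant '[[0.0006,-0.0007,0.002,0,0,0,0.03],[0,0,0.002,0,0,0,0.03],[0,0,0,0,0,0,0.03],[0,0,0,0,0,0,0.03]]'; python3 -m pendant '[[0,0,0.002,0,0,0,0.03],[0,0,0.001,0,0,0,0.03],[0,0,0,0,0,0,0.03],[0,0,0,0,0,0,0.03]]';python3 -m pendant '[[0,0,0.002,0,0,0,0.03],[0,0,0.001,0,0,0,0.03],[0,0,0,0,0,0,0.03],[0,0,0,0,0,0,0.03]]'
```

```text
clock: 7.5
position: [469.2, 276.0, 168.6]
ee_rot: [-0.001, 1.0, -0.0, -0.0]
contact_force: [1.1, 0.9, -2.3]
gripper_width: 38.4
grasp_force: 61.1
clock: 7.9
position: [469.2, 276.1, 165.6]
ee_rot: [-0.001, 1.0, -0.0, -0.0]
contact_force: [0.4, -0.5, -1.3]
gripper_width: 38.2
grasp_force: 61.1
clock: 8.3
position: [469.2, 276.0, 162.6]
ee_rot: [-0.001, 1.0, -0.0, -0.0]
contact_force: [0.5, 0.7, -2.4]
gripper_width: 37.8
grasp_force: 61.1
```

```bash
python3 -m pendant '[[0,0,0.003,0,0,0,0.03],[0,0,0.003,0,0,0,0.03],[0,0,0,0,0,0,0.03],[0,0,0,0,0,0,0.03]]';python3 - <<'E'
from h import *
f=[]
for i in range(5): grab('side'); f.append(arm.read_state()['contact_force'])
print(np.mean(f,0).round(2))
d=grab('wrist','w5.png')
a=cv2.imread('pics/w5.png')[60:330,130:460]; cv2.imwrite('pics/c5.png',cv2.resize(a,None,fx=2,fy=2))
E
```

```text
clock: 8.7
position: [469.2, 276.0, 156.4]
ee_rot: [-0.001, 1.0, -0.0, -0.0]
contact_force: [0.4, 0.3, -2.3]
gripper_width: 38.8
grasp_force: 61.1
[-0.05  0.05 -2.03]
```

View pics/c5.png

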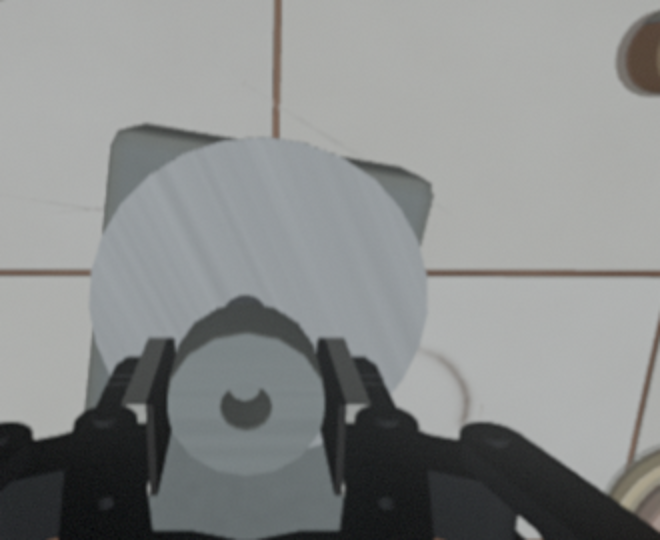

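The spindle's flat top shows inside the bore, so the ring is threaded. Lowering.

```bash
python3 -m pendant '[[0,0,0.010,0,0,0,0.03],[0,0,0.012,0,0,0,0.03],[0,0,0.012,0,0,0,0.03],[0,0,0.002,0,0,0,0.03],[0,0,0.001,0,0,0,0.03],[0,0,0.001,0,0,0,0.03],[0,0,0,0,0,0,0.03],[0,0,0,0,0,0,0.03]]';python3 -m pendant '[[0,0,0.001,0,0,0,0.03],[0,0,0.001,0,0,0,0.03],[0,0,0.001,0,0,0,0.03],[0,0,0.001,0,0,0,0.03],[0,0,0,0,0,0,0.03],[0,0,0,0,0,0,0.03]]'
```

```text
clock: 9.8
position: [469.4, 276.2, 119.0]
ee_rot: [-0.001, 1.0, 0.0, 0.0]
contact_force: [0.1, -0.5, -3.4]
gripper_width: 38.2
grasp_force: 61.2
clock: 10.4
position: [469.4, 276.2, 114.8]
ee_rot: [-0.001, 1.0, 0.0, 0.0]
contact_force: [-0.4, 0.4, -0.4]
gripper_width: 38.1
grasp_force: 61.3
```

```bash
python3 -m pendant '[[0,0,0.001,0,0,0,0.03],[0,0,0,0,0,0,0.03],[0,0,0,0,0,0,0.042],[0,0,0,0,0,0,0.05],[0,0,0,0,0,0,0.055],[0,0,0,0,0,0,0.06],[0,0,-0.002,0,0,0,0.06]]';python3 -m pendant '[[0,0,-0.01,0,0,0,0.06],[0,0,-0.03,0,0,0,0.06],[0,0,-0.045,0,0,0,0.06],[0.0,-0.02,-0.045,0,0,0,0.06],[-0.015,-0.045,0,0,0,0,0.06],[-0.015,-0.045,0,-8,0,0,0.06],[0,-0.04,0,-8,0,0,0.06],[0,0,0,-8,0,0,0.06],[0,0,0,0,0,0,0.0854],[0,0,0,0,0,0,0.0854],[0,0,0,0,0,0,0.0854],[0,0,0,0,0,0,0.0854]]'
python3 - <<'E'
from h import *
d=grab('wrist','w6.png'); s=arm.read_state(); print(s['position'],d['xyz'],proj(d,(548,216,110)))
a=cv2.imread('pics/w6.png'); u,v=map(int,proj(d,(535,225,110))); y0,x0=max(0,v-95),max(0,u-110)
print(x0,y0); cv2.imwrite('pics/c6.png',cv2.resize(a[y0:y0+190,x0:x0+220],None,fx=3,fy=3,interpolation=cv2.INTER_CUBIC))
E
```

```text
clock: 11.1
position: [469.0, 275.9, 115.4]
ee_rot: [-0.001, 1.0, -0.0, -0.0]
contact_force: [0.5, 0.1, 0.9]
gripper_width: 59.9
grasp_force: 0.0
clock: 12.3
position: [499.0, 128.2, 240.2]
ee_rot: [-0.002, 0.978, 0.207, -0.001]
contact_force: [0.0, 0.2, -0.4]
gripper_width: 85.8
grasp_force: 0.0
[498.99509951 128.24748676 240.11359634] [428.17189588  80.92511701 347.43123821] (np.float64(278.9488270181659), np.float64(228.2114162856188))
176 120
```

View pics/c6.png

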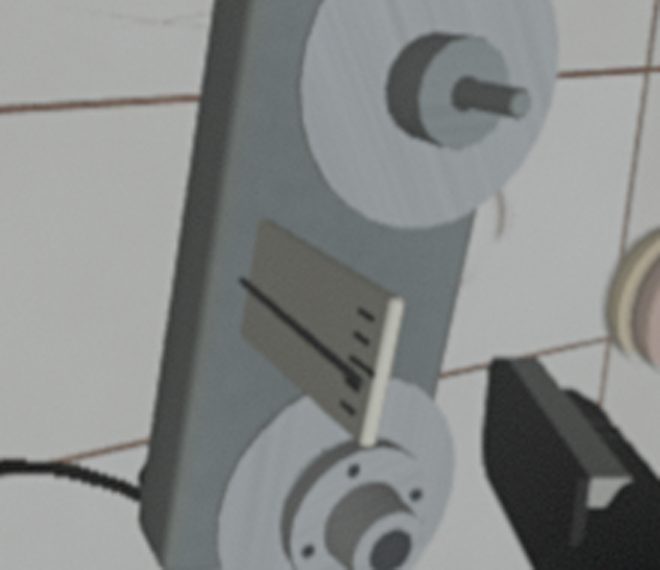

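The 200 is seated on the spindle. The needle now runs from (240,280) to about (350,380) in the crop, closer to the long centre tick.

```bash
python3 - <<'E'
from h import *
d=grab('wrist'); g=cv2.cvtColor(d['image'],cv2.COLOR_RGB2GRAY)
P=lambda x,y:((x+.5)/3+176-.5,(y+.5)/3+120-.5)
A=np.array([524.2,220.5,148]);B=np.array([571.9,212.7,148])
e=(A-B)/np.linalg.norm(A-B);n=np.cross(e,[0,0,1]);M=(A+B)/2
def pl(x,y):
    o,r=ray(d,*P(x,y)); p=o+r*((A-o)@n)/(r@n); return ((p-M)@e).round(1),p[2].round(1)
for k,q in dict(nbase=(242,281),nmid=(300,333),tip=(345,374),t1=(366,315),t2=(361,337),t3=(366,370),t5=(347,408)).items(): print(k,pl(*q))
# rectify the dial: dark profile along e at several heights (0.5 mm)
def row(z,es): 
    out=[]
    for x in es:
        u,v=proj(d,M+e*x+[0,0,z-148]); out.append(cv2.getRectSubPix(g,(1,1),(u,v))[0,0])
    return np.array(out,float)
es=np.arange(-22,22,.25)
for z in range(66,136,6):
    r=row(z,es); w=np.clip(np.median(r)-15-r,0,None); w[(abs(es)>14)]=0; print(z,(w@es/w.sum()).round(2) if w.sum() else None)
for z in(137,139,143): print(z,row(z,np.arange(-22,22,2)).astype(int))
E
```

```text
nbase (np.float64(-3.2), np.float64(53.8))
nmid (np.float64(-5.3), np.float64(103.7))
tip (np.float64(-6.7), np.float64(134.6))
t1 (np.float64(15.3), np.float64(139.5))
t2 (np.float64(7.9), np.float64(139.2))
t3 (np.float64(-0.7), np.float64(144.9))
t5 (np.float64(-16.4), np.float64(139.1))
66 -3.42
72 -3.71
78 -3.8
84 -3.94
90 -4.12
96 -4.22
102 -4.4
108 -4.67
114 -4.71
120 -4.97
126 -5.09
132 -5.33
137 [98 98 87 62 94 99 85 50 47 64 81 59 97 99 78 60 98 99 81 62 98 97]
139 [99 98 85 60 95 99 84 44 47 65 81 57 94 99 80 60 97 99 80 62 98 99]
143 [100  99  95  73  93  99  93  66  59  72  82  60  96  99  90  69  96  99
  89  74  98  97]
```

```bash
cat > dial.py <<'E'
from h import *
A=np.array([524.2,220.5,148]);B=np.array([571.9,212.7,148])
e=(A-B)/np.linalg.norm(A-B);M=(A+B)/2; es=np.arange(-22,22,.25); zs=np.arange(66,130,4)
def needle(d,g):
    def row(z): return np.array([cv2.getRectSubPix(g,(1,1),proj(d,M+e*x+[0,0,z-148]))[0,0] for x in es],float)
    o=[]
    for z in zs:
        r=row(z); w=np.clip(np.median(r)-15-r,0,None); w[abs(es)>16]=0; o.append(w@es/w.sum())
    c=np.polyfit(zs,o,1); r=np.mean([row(z) for z in(136,138,140)],0)
    tick=[es[i] for i in range(2,len(es)-2) if r[i]<78 and r[i]==r[i-2:i+3].min()]
    t=np.mean([row(z) for z in(145,146)],0); t=np.clip(np.median(t)-10-t,0,None); t[abs(es)>6]=0
    return 'slope',c[0].round(4),'at138',np.polyval(c,138).round(2),'at50',np.polyval(c,50).round(2),'ticks',tick,'res',np.std(o-np.polyval(c,zs)).round(2),'long',(t@es/max(t.sum(),1)).round(2)
E
python3 - <<'E'
from dial import *
d=grab('wrist'); print(needle(d,cv2.cvtColor(d['image'],cv2.COLOR_RGB2GRAY)))
d['xyz']=np.array([430.50749216,52.7770985,351.44231411]); print(needle(d,cv2.imread('pics/w2.png',0)))
E
```

```text
('slope', np.float64(-0.028), 'at138', np.float64(-5.45), 'at50', np.float64(-2.98), 'ticks', [np.float64(-16.25), np.float64(-7.5), np.float64(-5.75), np.float64(-0.5), np.float64(7.5), np.float64(15.25)], 'res', np.float64(0.06), 'long', np.float64(-0.45))
('slope', np.float64(-0.0788), 'at138', np.float64(-11.41), 'at50', np.float64(-4.47), 'ticks', [np.float64(-16.75), np.float64(-10.0), np.float64(-0.75), np.float64(7.0), np.float64(15.0)], 'res', np.float64(0.06), 'long', np.float64(-0.7))
```

Comparing both readings (slope -0.079 before, -0.028 after 200 g) gives 200·0.079/0.051 ≈ 310, so the flange is 300 g rather than the 250 I first estimated. About 100 g remains. I'll fetch the 100, passing in front of the blender.

```bash
python3 -m pendant '[[0.03,-0.02,0,8,0,0,0.0854],[0.03,-0.02,0,8,0,0,0.0854],[0.03,-0.02,0,8,0,0,0.06],[0.01,-0.045,0.01,0,0,0,0.055],[0,-0.045,0.01,0,0,0,0.055],[0,-0.045,0.01,0,0,0,0.055],[0,-0.045,0.01,0,0,0,0.055],[0,-0.045,0.01,0,0,0,0.055],[0,-0.045,0.01,0,0,0,0.055],[0,-0.04,0.01,0,0,0,0.055],[0,-0.02,0.01,0,0,0,0.055]]';python3 -m pendant '[[-0.015,0,0,0,0,0,0.055],[-0.015,0,0.01,0,0,0,0.055],[0,0,0,0,0,0,0.055],[0,0,0,0,0,0,0.055],[0,0,0,0,0,0,0.055]]'
python3 - <<'E'
from h import *
d=grab('wrist','w7.png'); s=arm.read_state(); g=cv2.cvtColor(d['image'],cv2.COLOR_RGB2GRAY); print(s['position'])
u0,v0=proj(d,(438,-262,22)); print(u0,v0); u,v,r=int(u0),int(v0),30
s=g[v-r:v+r,u-r:u+r]; dk=((s<95)&(s>40)).astype(np.uint8)
print(s[::4,::4])
E
```

```text
clock: 13.55
position: [400.3, -262.9, 143.7]
ee_rot: [-0.0, 1.0, -0.001, -0.0]
contact_force: [0.3, 1.5, -0.3]
gripper_width: 55.0
grasp_force: 0.0
clock: 14.05
position: [430.0, -260.0, 134.6]
ee_rot: [-0.001, 1.0, -0.001, 0.0]
contact_force: [-0.9, 0.7, 0.4]
gripper_width: 54.8
grasp_force: 0.0
[ 429.96490152 -260.175573    134.7026652 ]
249.8890842889318 203.58247882403856
[[171 173 172 172 173 173 172 173 173 173 173 173 173 173 173]
 [172 173 173 172 172 173 173 174 173 173 173 173 173 172 172]
 [172 172 173 171 172 173 172 151 163 173 173 173 173 172 171]
 [172 173 172 172 174 116  72  77  77  72 150 173 173 172 172]
 [172 172 173 175 115  86 118 131 126 111  73 164 173 173 173]
 [172 171 171 174 101 127 127 130 129 131 129  87 173 172 172]
 [171 172 172 166 127 128 124 159 147 130 130 104 173 172 173]
 [172 172 173 141 126 128 110 173 173 114 131 131 173 172 172]
 [172 173 173 140 127 129  71  72  75  99 130 131 175 173 173]
 [172 173 172 173 126 128 112  78  87 131 130 128 173 173 173]
 [173 174 174 174 139 126 126 130 130 130 128 167 172 172 173]
 [173 173 174 173 173 159 128 127 127 134 173 172 173 173 174]
 [174 175 174 175 174 173 173 173 174 173 173 173 173 174 173]
 [173 174 174 174 173 174 173 174 173 172 174 174 174 173 173]
 [173 173 173 174 173 174 174 174 173 173 173 174 173 174 173]]
```

```bash
python3 - <<'E'
from h import *
d=grab('wrist'); g=cv2.cvtColor(d['image'],cv2.COLOR_RGB2GRAY)
for y in(-290,-262,-240):
    print(y,[(x,int(cv2.getRectSubPix(g,(1,1),proj(d,(x,y,84)))[0,0])) for x in range(462,500,2)], np.round(proj(d,(487,y,84))))
E
```

```text
-290 [(462, 173), (464, 173), (466, 173), (468, 174), (470, 172), (472, 173), (474, 173), (476, 173), (478, 173), (480, 174), (482, 173), (484, 173), (486, 172), (488, 172), (490, 172), (492, 172), (494, 89), (496, 88), (498, 136)] [209. 300.]
-262 [(462, 173), (464, 173), (466, 173), (468, 172), (470, 173), (472, 172), (474, 172), (476, 172), (478, 172), (480, 172), (482, 171), (484, 172), (486, 171), (488, 172), (490, 163), (492, 89), (494, 95), (496, 138), (498, 149)] [249. 300.]
-240 [(462, 85), (464, 84), (466, 86), (468, 85), (470, 83), (472, 83), (474, 85), (476, 84), (478, 83), (480, 84), (482, 84), (484, 82), (486, 83), (488, 82), (490, 83), (492, 90), (494, 132), (496, 149), (498, 149)] [281. 300.]
```

```bash
python3 -m pendant '[[-0.004,-0.0024,0.03,0,0,0,0.055],[0,0,0.035,0,0,0,0.055],[0,0,0.03,0,0,0,0.055],[0,0,0.0115,0,0,0,0.055],[0,0,0,0,0,0,0.055],[0,0,0,0,0,0,0.02],[0,0,0,0,0,0,0.02],[0,0,0,0,0,0,0.02],[0,0,0,0,0,0,0.02],[0,0,0,0,0,0,0.02]]'
```

```text
clock: 15.15
position: [435.2, -263.6, 29.5]
ee_rot: [-0.001, 1.0, -0.001, 0.002]
contact_force: [-1.2, 1.7, 8.1]
gripper_width: 27.3
grasp_force: 59.7
```

```bash
python3 -m pendant '[[0,0,-0.01,0,0,0,0.02],[0,0,-0.035,0,0,0,0.02],[0.01,0,-0.045,0,0,0,0.02],[0.015,0.02,-0.04,0,0,0,0.02],[0,0.04,-0.03,0,0,0,0.02],[0,0.045,-0.009,0,0,0,0.02],[0,0.045,0,0,0,0,0.02],[0,0.045,0,0,0,0,0.02],[0,0.045,0,0,0,0,0.02],[0,0.045,0,0,0,0,0.02],[0,0.04,0,0,0,0,0.02],[-0.015,0.035,0,0,0,0,0.02]]';python3 -m pendant '[[-0.022,0.035,0,0,0,0,0.02],[-0.022,0.035,0,0,0,0,0.02],[-0.022,0.03,0,0,0,0,0.02],[0,0.02,0,0,0,0,0.02],[0,0,0,0,0,0,0.02],[0,0,0,0,0,0,0.02],[0,0,0,0,0,0,0.02]]'
python3 - <<'E'
from h import *
d=grab('wrist','w8.png'); s=arm.read_state(); g=cv2.cvtColor(d['image'],cv2.COLOR_RGB2GRAY); p=s['position'];print(p)
u,v=map(int,proj(d,p+[3,0,-7.5])); print(u,v); print(g[v-36:v+37:4,u-44:u+45:4])
u,v=map(int,proj(d,(471.3,276.6,136.5))); print(u,v); print(g[v-11:v+12,u-13:u+14])
E
```

```text
clock: 16.35
position: [421.6, 98.4, 197.1]
ee_rot: [-0.002, 1.0, -0.0, -0.0]
contact_force: [1.0, -0.8, -0.7]
gripper_width: 27.3
grasp_force: 59.4
clock: 17.05
position: [488.6, 216.1, 196.3]
ee_rot: [-0.0, 1.0, -0.001, -0.0]
contact_force: [-0.6, 0.1, -1.2]
gripper_width: 27.5
grasp_force: 59.4
[488.78170972 215.99898578 196.40687647]
251 263
[[177 176 164 163 165 163 179 122  74  72  73  73  73  71  72  70 101 112
  103 105 107 142 157]
 [176 179  78  78  58 101 115  74  74  73  73  73  72  71  70  72  68 105
   40  74  76  79 120]
 [177 171  79  80  50  95  70  73  75  75  73  79  77  72  70  69  70  69
   40  53  74  74 116]
 [ 45  71  81  80  44  48  74  73 105 121 130 132 131 129 121  91  70  71
   41  42  76  74  50]
 [ 49  80  78  75  43  61  78 120 131 129 130 130 131 129 128 135 113  70
   39  33  76  74  73]
 [ 55  77  76  61  45  74 127 128 130 128 130 130 130 129 126 134 133 125
   53  40  72  74  73]
 [ 72  77  77  45  40 113 128 128 131 128 131 113 124 131 130 135 132 132
   82  36  57  75  76]
 [ 77  75  77  42  36 131 127 128 131 109  64  66  68  69 123 135 132 132
[... 2999 characters left out ...]
 157 157 157 156 156]
 [130 130 131 130 130 130 129 122 118 117 112 110 114 119 118 121 125 131
  138 149 157 158 157 157 156 157 158]
 [131 132 132 132 131 132 132 130 132 129 123 121 123 129 130 131 133 139
  149 157 160 157 157 157 157 157 156]
 [134 132 132 134 132 132 133 134 133 134 132 131 132 132 133 136 139 150
  156 160 161 159 157 158 157 155 158]
 [134 134 133 133 134 135 133 133 134 134 133 134 133 136 141 147 149 155
  157 160 160 159 155 157 157 157 158]
 [133 132 134 134 134 132 134 133 133 131 132 136 141 147 152 155 155 155
  157 159 161 160 159 158 156 158 156]
 [132 133 131 132 132 132 132 132 132 134 135 141 149 154 157 156 156 156
  157 158 160 160 158 156 157 157 156]]
```

```bash
python3 - <<'E'
from h import *
d=grab('wrist'); p=arm.read_state()['position']
b=onz(d,253,262.8,p[2]-7.5); print('bore',b.round(1),(b-p).round(1))
for z in (135.2,136.5): t=onz(d,344.3,192.4,z); print(t.round(1),(t-b).round(1), 'TCP', (p+t-b).round(1))
E
```

```text
bore [491.4 216.7 188.9] [ 2.5  0.6 -7.5]
[471.3 276.3 135.2] [-20.1  59.6 -53.7] TCP [468.8 275.7 142.7]
[470.9 275.8 136.5] [-20.4  59.2 -52.4] TCP [468.5 275.2 144. ]
```

```bash
python3 -m pendant '[[0.007,0.02,0,0,0,0,0.02],[0.007,0.02,0,0,0,0,0.02],[0.006,0.0196,0,0,0,0,0.02],[0,0,0.015,0,0,0,0.02],[0,0,0.010,0,0,0,0.02],[0,0,0,0,0,0,0.02],[0,0,0,0,0,0,0.02],[0,0,0,0,0,0,0.02],[0,0,0,0,0,0,0.02]]'
```

```text
clock: 18.05
position: [469.5, 276.5, 171.6]
ee_rot: [-0.0, 1.0, -0.0, 0.0]
contact_force: [0.3, -0.5, -0.6]
gripper_width: 27.0
grasp_force: 59.5
```

```bash
python3 -m pendant '[[0.0009,-0.0009,0.002,0,0,0,0.02],[0,0,0.002,0,0,0,0.02],[0,0,0.001,0,0,0,0.02],[0,0,0,0,0,0,0.02],[0,0,0,0,0,0,0.02]]'; python3 -m pendant '[[0,0,0.002,0,0,0,0.02],[0,0,0.002,0,0,0,0.02],[0,0,0.001,0,0,0,0.02],[0,0,0,0,0,0,0.02]]';python3 -m pendant '[[0,0,0.002,0,0,0,0.02],[0,0,0.001,0,0,0,0.02],[0,0,0,0,0,0,0.02],[0,0,0,0,0,0,0.02]]'
python3 - <<'E'
from h import *
f=[]
for i in range(6): d=grab('wrist'); f.append(arm.read_state()['contact_force'])
print(np.mean(f,0).round(2)); p=arm.read_state()['position']; print(p)
g=cv2.cvtColor(d['image'],cv2.COLOR_RGB2GRAY); u,v=map(int,proj(d,p+[2.5,.6,-7.5])); print(g[v-18:v+19:2,u-20:u+21:2])
E
```

```text
clock: 18.55
position: [468.3, 275.7, 165.9]
ee_rot: [-0.001, 1.0, -0.001, -0.0]
contact_force: [0.3, 0.3, -0.6]
gripper_width: 27.2
grasp_force: 59.5
clock: 18.95
position: [468.2, 275.6, 160.7]
ee_rot: [-0.001, 1.0, -0.001, -0.0]
contact_force: [-0.1, 0.1, -1.0]
gripper_width: 27.0
grasp_force: 59.5
clock: 19.35
position: [468.3, 275.7, 158.0]
ee_rot: [-0.001, 1.0, -0.001, -0.0]
contact_force: [-0.4, 0.2, -1.4]
gripper_width: 27.6
grasp_force: 59.5
[-0.02  0.05 -0.63]
[468.3065806  275.67468227 158.01185464]
[[ 99 118 127 126 124 125 125 127 128 127 128 127 129 127 127 126 127 131
  132 132 114]
 [122 123 127 128 127 126 126 126 127 126 128 128 130 128 126 125 129 131
  132 132 132]
 [124 124 126 128 127 125 125 126 128 127 127 129 127 126 126 125 127 132
  131 130 130]
 [124 123 127 127 128 125 124 126 129 128 127 128 128 128 125 125 128 131
  133 130 128]
 [123 122 127 125 126 124 125 124 126 129 128 130 129 126 125 126 128 131
  131 131 129]
 [123 124 126 128 127 126 108  73  97 123 128 126 120  87  92 121 127 131
  131 131 127]
 [123 123 125 126 128 103  68  61  63  68  84  73 
[... 407 characters left out ...]
4 129 109  68  66  65  66  67  65  65  68  67  68  67  86 130
  131 129 129]
 [122 124 125 128 125  87  64  66  66  65  65  68  70  69  69  74 112 132
  131 130 128]
 [122 124 124 127 128 116  81  66  64  63  66  68  70  70  76  95 122 132
  130 130 130]
 [123 123 123 127 127 126 116  94  75  71  69  71  76  87 106 124 128 129
  131 128 127]
 [123 124 124 127 127 125 124 124 116 112 104 105 113 122 125 124 128 131
  132 129 128]
 [123 123 125 126 126 124 123 124 125 128 127 128 129 128 124 126 127 131
  130 129 130]
 [124 124 125 126 126 124 125 125 125 127 127 127 129 128 126 125 128 131
  132 129 127]
 [118 123 126 127 127 124 125 125 126 128 127 127 129 126 126 125 126 131
  133 129 135]]
```

Threaded: the spindle tip shows in the bore and there is no reaction force. Lowering onto the 200.

```bash
python3 -m pendant '[[0,0,0.006,0,0,0,0.02],[0,0,0.008,0,0,0,0.02],[0,0,0.003,0,0,0,0.02],[0,0,0.001,0,0,0,0.02],[0,0,0.001,0,0,0,0.02],[0,0,0,0,0,0,0.02],[0,0,0,0,0,0,0.02]]';python3 -m pendant '[[0,0,0.001,0,0,0,0.02],[0,0,0.001,0,0,0,0.02],[0,0,0.0005,0,0,0,0.02],[0,0,0,0,0,0,0.02],[0,0,0,0,0,0,0.02]]'
python3 - <<'E'
from h import *
f=[]
for i in range(6): grab('side'); f.append(arm.read_state()['contact_force'])
print(np.mean(f,0).round(2),arm.read_state()['position'])
E
```

```text
clock: 20.35
position: [468.4, 275.7, 139.1]
ee_rot: [-0.001, 1.0, -0.001, 0.0]
contact_force: [0.4, -0.8, -1.6]
gripper_width: 27.3
grasp_force: 59.5
clock: 20.85
position: [468.4, 275.7, 136.6]
ee_rot: [-0.001, 1.0, -0.001, 0.0]
contact_force: [0.1, 0.6, -0.3]
gripper_width: 27.6
grasp_force: 59.5
[ 0.29  0.48 -0.72] [468.30532216 275.67304954 136.51348596]
```

```bash
python3 -m pendant '[[0,0,0.001,0,0,0,0.02],[0,0,0.0007,0,0,0,0.02],[0,0,0,0,0,0,0.02],[0,0,0,0,0,0,0.02],[0,0,0,0,0,0,0.02]]'
python3 - <<'E'
from h import *
f=[]
for i in range(8): grab('side'); f.append(arm.read_state()['contact_force'])
print(np.mean(f,0).round(2),arm.read_state()['position'])
E
```

```text
clock: 21.65
position: [468.3, 275.7, 134.8]
ee_rot: [-0.001, 1.0, -0.001, -0.0]
contact_force: [0.4, 1.0, -0.1]
gripper_width: 27.3
grasp_force: 59.5
[ 0.32 -0.01  0.33] [468.33816206 275.67303016 134.79463628]
```

Supported now (+1.3 N change from free hang). I'll release slowly, retreat and read the dial.

```bash
python3 -m pendant '[[0,0,0,0,0,0,0.03],[0,0,0,0,0,0,0.036],[0,0,0,0,0,0,0.042],[0,0,0,0,0,0,0.05],[0,0,0,0,0,0,0.055],[0,0,-0.002,0,0,0,0.055],[0,0,0,0,0,0,0.055]]';python3 -m pendant '[[0,0,-0.01,0,0,0,0.055],[0,0,-0.025,0,0,0,0.055],[0,0,-0.035,0,0,0,0.055],[0.0,-0.02,-0.035,0,0,0,0.06],[-0.015,-0.045,0,0,0,0,0.06],[-0.015,-0.045,0,-8,0,0,0.06],[0,-0.04,0,-8,0,0,0.06],[0,0,0,-8,0,0,0.06],[0,0,0,0,0,0,0.0854],[0,0,0,0,0,0,0.0854],[0,0,0,0,0,0,0.0854],[0,0,0,0,0,0,0.0854]]'
python3 - <<'E'
from dial import *
for i in range(2):
    d=grab('wrist','w9.png'); print(needle(d,cv2.cvtColor(d['image'],cv2.COLOR_RGB2GRAY)))
g=cv2.cvtColor(d['image'],cv2.COLOR_RGB2GRAY)
for z in(131,134,139): print(z,[int(cv2.getRectSubPix(g,(1,1),proj(d,M+e*x+[0,0,z-148]))[0,0]) for x in range(-12,9)])
# stack: point just beside the bore/around the tops
for p in((471,276.5,134),(471,266,128),(471,258,106)): u,v=proj(d,p); print(p,round(u),round(v))
u,v=map(int,proj(d,(471,276.5,128))); print(g[v-30:v+31:4,u-44:u+30:4])
E
```

```text
clock: 22.75
position: [468.4, 275.8, 137.1]
ee_rot: [-0.001, 1.0, -0.0, 0.0]
contact_force: [0.1, 0.4, 0.4]
gripper_width: 55.0
grasp_force: 0.0
clock: 23.95
position: [498.1, 128.2, 236.5]
ee_rot: [-0.002, 0.979, 0.206, -0.001]
contact_force: [0.1, -0.2, 0.5]
gripper_width: 85.1
grasp_force: 0.0
('slope', np.float64(-0.0005), 'at138', np.float64(-2.38), 'at50', np.float64(-2.34), 'ticks', [np.float64(-16.5), np.float64(-8.5), np.float64(-8.25), np.float64(-1.5), np.float64(-1.25), np.float64(7.5), np.float64(7.75), np.float64(15.5)], 'res', np.float64(0.05), 'long', np.float64(-0.68))
('slope', np.float64(-0.0004), 'at138', np.float64(-2.39), 'at50', np.float64(-2.36), 'ticks', [np.float64(-16.5), np.float64(-8.25), np.float64(-1.25), np.float64(7.75), np.float64(15.5)], 'res', np.float64(0.04), 'long', np.float64(-0.72))
131 [100, 98, 98, 99, 100, 100, 97, 88, 70, 52, 48, 62, 85, 98, 99, 99, 99, 96, 99, 98, 98]
134 [97, 95, 90, 82, 89, 98, 97, 90, 69, 53, 45, 56, 79, 96, 99, 99, 99, 98, 92, 86, 89]
139 [99, 97, 86, 61, 60, 80, 94, 90, 72, 53, 45, 45, 56, 79, 96, 99, 98, 96, 84, 59
[... 676 characters left out ...]
  77 111 124  85  78 119 129 148 175 174 175
  174]
 [151  71  77  76 128  74  76  76 121 125  75 105 130 130 149 173 174 174
  175]
 [148 115  74  74 128  79  73  76 121 126  84  85 124 136 166 175 174 175
  174]
 [152 150  99  70 111 126  69  70  99 125 125 129 131 150 174 174 174 175
  175]
 [153 150 151 144 116 114 129 128 111 114 124 133 153 162 174 173 174 174
  175]
 [150 148 149 149 154 150 151 152 154 152 152 153 153 175 175 175 174 175
  174]
 [153 151 149 150 152 151 152 152 152 151 152 152 169 175 174 175 175 176
  175]
 [151 152 150 152 152 152 150 152 151 152 152 167 176 175 176 175 176 176
  175]
 [151 151 150 149 152 154 150 153 151 154 147 174 175 176 175 175 175 175
  176]]
```

The needle is upright (slope -0.0005), both weights are seated flat on the spindle and the arm is clear. Handing in.

```bash
python3 -c "
from bench import arm
print(arm.job_done())"
```

```text
the job is handed in; nothing more can be done
None
```

The beam is level (needle slope about 0) with the 200 g and 100 g weights threaded on the spindle, balancing the 300 g flange; the 50 g weight stays on the bench, and the job is handed in at about 24 s.

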